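# Lock the bag sealer's service cover

## Robot

A 7-joint arm with a two-finger parallel gripper is mounted at the origin on the work surface. World frame = base frame: x ahead of the robot, y to its left, z up, the work surface at z = 0. Lengths are in m, angles in rad, forces in N, time in s.
With the tool pointing down it reaches from about 0.425 to 0.95 m from the base axis. Payload 4.7 kg.
Tool frame: the origin (TCP) lies midway between the tips of the shut fingers; the grasp point (between the pads) lies 19 mm behind it; z points along the fingers, y is the line along which they close (so a half turn about z gives the same grasp; the last joint's range is limited). The gripper opens to 85 mm and grips with 20 to 120 N. Pads are 22 mm wide; open, the fingers measure 114 mm over their backs; the gripper's body (76 mm by 85 mm) begins 54 mm behind the grasp point. The pads swing forward as they close: fully open they stand 13 mm farther back than shut.
Start: joints at [1.32, 0.469, -0.049, 1.532, 0.024, 1.141, -0.082], TCP at [0.149, -0.658, 0.231] pointing down, gripper open.
Joint ranges: [-2.59, 2.59], [-0.33, 1.99], [-1.39, 1.29], [0.1, 2.45], [-1.04, 4.18], [0.21, 1.99], [-2.66, 2.66]. Speed limits (rad/s): [2.57, 2.57, 3.14, 3.14, 3.14, 3.14, 3.14].

## Interface

Orientations are given as [roll, pitch, yaw] about the fixed x, y, z axes, in that order (R = Rz(yaw) Ry(pitch) Rx(roll)).
In Python, from cell import r gives the robot as it stands. The module is installed in compiled form; this text tells all that it offers.
- The arm moves only by the tool arm_command, never from a script. Its argument "increments" is a list of rows, each a list of 5 numbers: the opening, from 0 (shut) to 1 (fully open), then the shift along the tool's x, y, z in m, then the turn about the tool's z in degrees. A call has 1 to 8 rows; each row shifts and turns the commanded pose from where the row before left it, along the tool's axes as they then stand; what a row does not reach is not made up. A row lasts 1/8 s, in which the tool goes at most 62.5 mm and 10.7 degrees, less where a joint would pass 70% of its speed; a pose out of reach is approached as far as the arm can. A call with a gripper value outside its range is refused whole. The fingers move at their own pace and stop on an object; "newtons" is the grip in N (left out, the last holds). Time passes only in rows, so rows that do not move let the fingers close. It gives the time, the measured TCP pose, the force, the opening and the grip force at its end, in the units of the state.
- r.state(): the state, without advancing time (a new reading comes with each control period).
- r.snapshot(name): name is "side" or "top" or "wrist"; returns a dict with "img" (384x512x3 uint8, red, green, blue), "fov_y" (degrees; the focal length in pixels is half the picture's height over the tangent of half this angle, whatever the lens; pixels are square), "cx", "cy" (the principal point, pixels), "R" (3x3) and "t" (3): a world point X has camera coordinates R X + t; the wrist camera has in their place "tool_from_camera" (4x4, takes a point from camera to tool coordinates, whose origin is the TCP and whose axes are the flange's). Camera axes: x right, y down, z forward; pixel columns grow to the right and rows downward; lengths in m; the calibration is good to about 2 mm. A picture is of the moment at which its call begins: read the wrist's pose just before it. There is no depth.
- r.sign_off(): hands the job in; it is judged then, once.
Trained networks look in a picture, given as the dict that the camera call returned (one of the last four; its "shot" number tells which), for a name from the list of things; names that differ only in an ending like _2 or _b are one class to them, and where a whole thing is asked for, a point or a joint stands for the part that bears it (a point fixed in the world has none). Each returns a list of dicts, best first, with "confidence" (0 to 1); they miss things now and then, are a little off and sometimes report something else, mostly with a low value. They report only what shows in the picture. A call takes as long as a camera call.
- r.cut_out(name, picture): "mask" (384x512 bool, what is visible of it) and "box" ([left, top, right, bottom] in pixels, round what is visible of it).
The state is a dict: "time": time; "joints": joint angles; "joint_velocities": joint speeds; "joint_efforts": joint torques, N m; "tcp_pos": TCP position; "orientation": TCP orientation; "ft_force": force on the tool from outside, world axes, zero at the start; "ft_torque": the same for the moment, N m; "finger_gap": finger opening in m; "gripper_force": force on a finger pad.
Only numpy, scipy, OpenCV 4.12 (cv2) and the standard library are available. Lean on these libraries where they do the work, as an engineer would, in place of code of your own. Each camera call takes 0.05 s, during which the arm holds its last target. There are 200 camera calls.

## Task

Take the orange T-handled key from the wooden key stand, lower it into the round panel lock on top of the bag sealing machine and gently turn it back and forth to feel for the hidden position where its blade drops fully home. Then turn it clockwise (seen from above) until its handle stands square across, parallel to the machine's long side, and leave it there fully home, upright and released. Do not force the lock and leave all the other things alone.

Things in the scene. Friction and masses are not known exactly. Their poses are not given: they have to be found in the camera images.
- key: Orange service key (about 140 g), upright, blade down, in either hole of the stand, turned up to 0.5 rad from it. Origin: centre of the blade's lower end, z up. Steel blade 28 (x) by 6 mm (y), 12 mm long, then a round barrel of 30 mm diameter with a chamfered foot to z = 52 mm, then a 16 mm neck. The key works the same after a half turn.
- key_grip (a point): Where to pinch the key: 82 mm above its origin, in the middle of its orange flat handle, 52 mm long (along x, parallel to the blade), 12 mm thick (along y), from z = 60 to 96 mm of the key. Pinch across the 12 mm.
- stand: Fixed wooden key stand, 75 mm (x) by 170 mm (y) by 45 mm high, origin under its centre; two round holes of 35 mm, 32 mm deep, at y = -45 and +45 mm: one holds the orange key, the other the blue one.
- blue_key: Another service key of the same outline with a blue handle and a square end: not for this lock, leave it in the stand.
- machine: Fixed white bag sealing machine, 240 mm (x, front to back) by 300 mm (y, its long side) by 100 mm high, origin under its centre, front towards -x. On its top the panel lock, a steel boss of 72 mm diameter, 42 mm high. At the start the hidden slot lies anywhere from 0.25 rad counterclockwise to 1.2 rad clockwise of the machine's x axis (seen from above).
- lock_mouth (a point): Centre of the lock's mouth at the boss's top rim; axes as the machine's. A round well of 32 mm diameter goes 42 mm down; in it sits the dark core, its face 28 mm below the mouth, with a through slot of about 30 x 8.1 mm. With the blade on the core's face the key's origin is 28 mm below the mouth; fully home, barrel on the core, 40 mm.
- lock_core (a point): Centre of the core's face, 28 mm below the mouth on the same axis. The blade drops in when the key is within about 0.08 rad of the slot and centred. The core then turns with the key, against about 0.12 N m of friction, and stays where it is left; its stop lies just past where the key is square across (parallel to the machine's y axis, a quarter turn clockwise of its x axis).
- bottle: Clear bottle with a green cap, 66 mm diameter, 210 mm high, origin under its centre.
- tape: Yellow tape reel, 90 mm diameter, 45 mm high, lying flat, origin under its centre.
- screwdriver: Screwdriver with a red handle lying on the table.
- bowl: Small black bowl, 110 mm diameter, 45 mm high, origin under its centre.
- can: Aluminium can with a paper label, 70 mm diameter, 100 mm high, origin under its centre.

How it is judged:
By the outcome, as a careful person would: the job done as asked, in the order asked, and still so for the second after the job is handed in, with the robot touching nothing.
It also fails if it takes over 72 s, if anything falls off the work surface, if the arm or the gripper's body presses on something with over 40 N, if the wrist force passes 120 N, or if a joint passes its speed limit or range.

## Working session

There is one attempt and no reset: what is moved stays moved. The work goes in short steps, Python scripts to look and compute and a tool call to move; the robot and the scene stay as the last step left them, time stands still between calls to the robot, and variables do not carry over. Pictures are saved under pics/ and viewed, at most 10 in all, crops included, and the job is handed in when it is done.

Besides the shell and the picture viewer there is one more tool, called by a JSON object that holds its "api" and its "payload", one argument or row to a line. arm_command: Moves the arm, as the interface text tells. Its arguments: {"type":"object","properties":{"increments":{"type":"array","items":{"type":"array","items":{"type":"number"}}},"newtons":{"type":"number"}},"required":["increments"]}

```bash
mkdir -p pics; cat > h.py <<'E'
from cell import r
import numpy as np, cv2
def K(p):
    f=192/np.tan(np.radians(p["fov_y"])/2); return f,p["cx"],p["cy"]
def ray(p,uv,R=None,t=None):
    f,cx,cy=K(p); d=np.array([(uv[0]-cx)/f,(uv[1]-cy)/f,1.])
    if "R" in p: R=np.array(p["R"]);t=np.array(p["t"]); return -R.T@t,R.T@d
    M=T(p["st"])@np.array(p["tool_from_camera"]); return M[:3,3],M[:3,:3]@d
def T(s):
    from scipy.spatial.transform import Rotation as Q
    M=np.eye(4);M[:3,:3]=Q.from_euler('xyz',s["orientation"]).as_matrix();M[:3,3]=s["tcp_pos"];return M
def atz(p,uv,z):
    o,d=ray(p,uv); return o+d*(z-o[2])/d[2]
def proj(p,X):
    f,cx,cy=K(p); X=np.asarray(X,float)
    if "R" in p: c=np.array(p["R"])@X+np.array(p["t"])
    else: c=(np.linalg.inv(T(p["st"])@np.array(p["tool_from_camera"]))@np.r_[X,1])[:3]
    return np.array([cx+f*c[0]/c[2],cy+f*c[1]/c[2]])
def snap(n):
    s=r.state(); p=r.snapshot(n); p["st"]=s; return p
def save(p,fn): cv2.imwrite(fn,cv2.cvtColor(p["img"],cv2.COLOR_RGB2BGR))
E
python3 - <<'E'
from h import *
print(r.state())
ps={n:snap(n) for n in("top","side","wrist")}
for n,p in ps.items():
    save(p,f"pics/{n}0.png")
    for k in("key","key_grip","blue_key","stand","machine","lock_mouth","lock_core"):
        o=r.cut_out(k,p); print(n,k,[(round(x["confidence"],2),np.round(x["box"]).tolist(), np.round(np.argwhere(x["mask"]).mean(0)[::-1],1).tolist()) for x in o[:2]])
im=np.vstack([ps["top"]["img"],ps["side"]["img"]]); 
cv2.imwrite("pics/a.png",cv2.cvtColor(np.hstack([ps["top"]["img"],ps["side"]["img"]])[:, :],cv2.COLOR_RGB2BGR))
print(ps["top"]["R"],ps["top"]["t"],ps["wrist"]["tool_from_camera"])
E
```

```text
{'time': 0.0, 'joints': array([ 1.32011374,  0.46944447, -0.04862122,  1.53369867,  0.0241006 ,
        1.14100784, -0.08226536]), 'joint_velocities': array([ 8.59104085e-05,  2.79139027e-04,  3.73284244e-04,  4.38058802e-04,
       -6.49506938e-04, -3.82703166e-04,  1.28269872e-03]), 'joint_efforts': array([ 7.06255491e-06, -5.10317588e+01, -4.62062785e-02, -2.37715673e+01,
        1.07500562e-02,  7.60501600e-03,  1.79264271e-05]), 'tcp_pos': array([ 0.14837432, -0.65788493,  0.23025746]), 'orientation': array([-3.13962106e+00,  6.18600951e-05,  2.21872723e-01]), 'ft_force': array([ 1.18036121,  0.30517838, -0.48856407]), 'ft_torque': array([0.02502538, 0.00838484, 0.0213543 ]), 'gripper_force': 0.0, 'finger_gap': 0.08569345648311881}
top key []
top key_grip [(0.71, [137.0, 148.0, 171.0, 181.0], [154.0, 162.1]), (0.22, [322.0, 134.0, 432.0, 220.0], [376.2, 177.7])]
top blue_key [(0.71, [196.0, 195.0, 207.0, 213.0], [199.8, 206.1])]
top stand [(0.75, [185.0, 184.0, 246.0, 226.0], [215.0, 205.5])]
top machine []
top lock_mouth [(0.6, [322.0, 137.0, 430.0, 220.0], [376.1, 177.7])]
top
[... 330 characters left out ...]
 [263.3, 139.4])]
side lock_mouth [(0.65, [219.0, 100.0, 312.0, 182.0], [263.6, 139.7])]
side lock_core [(0.96, [218.0, 100.0, 311.0, 180.0], [263.5, 139.4])]
wrist key []
wrist key_grip []
wrist blue_key []
wrist stand []
wrist machine []
wrist lock_mouth []
wrist lock_core []
[[-0.01837131 -0.99982289 -0.00408421]
 [-0.98941396  0.01876788 -0.14390201]
 [ 0.14395318  0.00139731 -0.98958351]] [0.11045807 0.51986475 1.27343192] [[ 3.66690508e-04 -9.63959118e-01 -2.66050154e-01  6.80160178e-02]
 [ 9.99999101e-01  1.04191950e-05  1.34052356e-03  3.41998959e-04]
 [-1.28943788e-03 -2.66050407e-01  9.63958256e-01 -1.43219870e-01]
 [ 0.00000000e+00  0.00000000e+00  0.00000000e+00  1.00000000e+00]]
```

View pics/top0.png

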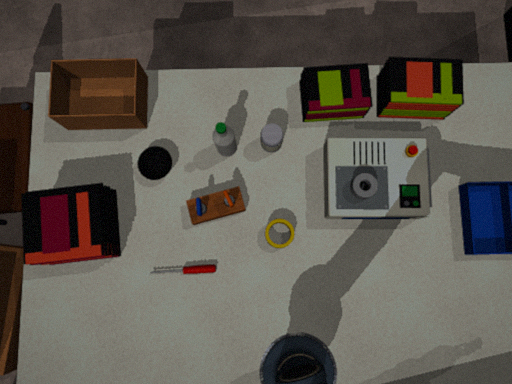

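View pics/side0.png

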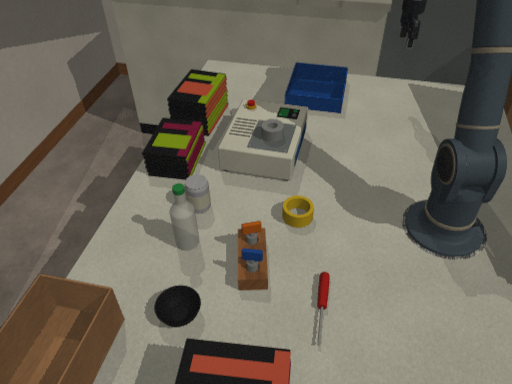

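Top view shows the stand at (215,205), with the orange key at its right end (229,199) and the blue one left (200,206). The lock boss is at (365,184) on the machine.

```bash
python3 - <<'E'
from h import *
p=snap("top"); s=snap("side")
print("key",atz(p,(229,198),.1),"side",atz(s,(251,228),.1))
print("blue",atz(p,(199.8,206),.1),"side",atz(s,(252,255),.1))
print("lock",atz(p,(365,184),.142),"side",atz(s,(273,127),.142))
o=r.cut_out("stand",p)[0]["mask"].astype(np.uint8)
q=cv2.minAreaRect(np.argwhere(o)[:,::-1].astype(np.float32)); b=cv2.boxPoints(q); print([atz(p,x,.045)[:2].round(3) for x in b])
m=r.cut_out("lock_mouth",p)[0]["mask"]; b=cv2.boxPoints(cv2.minAreaRect(np.argwhere(m)[:,::-1].astype(np.float32)));print([atz(p,x,.1)[:2].round(3) for x in b])
for i in r.cut_out("bottle",p)[:1]+r.cut_out("can",p)[:1]: print(i["box"])
E
```

```text
key [0.51710601 0.19466006 0.1       ] side [0.51439128 0.21087983 0.1       ]
blue [0.49492394 0.28084    0.1       ] side [0.49159644 0.29627055 0.1       ]
lock [ 0.54396135 -0.19814504  0.142     ] side [ 0.5357922  -0.18182065  0.142     ]
[array([0.52 , 0.337]), array([0.566, 0.171]), array([0.488, 0.15 ]), array([0.443, 0.314])]
[array([ 0.7  , -0.089]), array([ 0.697, -0.413]), array([ 0.447, -0.397]), array([ 0.449, -0.082])]
[212.9, 120.7, 235.8, 158.8]
[260.0, 121.0, 283.1, 153.1]
```

{"api": "arm_command", "payload": {
  "increments": [
    [1,0.03,-0.022,-0.006,0],
    [1,0.045,-0.033,-0.006,0],
    [1,0.045,-0.033,-0.006,0],
    [1,0.045,-0.033,-0.006,0],
    [1,0.045,-0.033,-0.006,0],
    [1,0.045,-0.033,-0.006,0],
    [1,0.045,-0.033,-0.006,0],
    [1,0.045,-0.033,-0.006,0]
  ]
}}

```text
time: 2.5
tcp_pos: [0.4304, -0.3344, 0.2799]
orientation: [3.141, -0.0, 0.222]
ft_force: [0.8, -0.5, -0.4]
finger_gap: 0.0851
gripper_force: 0.0
```

{"api": "arm_command", "payload": {
  "increments": [
    [1,0.045,-0.035,-0.006,0],
    [1,0.045,-0.035,-0.006,0],
    [1,0.045,-0.035,0,0],
    [1,0,0,0,0],
    [1,0,0,0,0]
  ]
}}

```text
time: 3.12
tcp_pos: [0.5377, -0.2042, 0.2911]
orientation: [3.141, 0.001, 0.222]
ft_force: [-0.1, -0.7, 0.4]
finger_gap: 0.0851
gripper_force: 0.0
```

```bash
python3 - <<'E'
from h import *
p=snap("wrist"); save(p,"pics/lock1.png"); s=p["st"]; print(s["time"],s["joints"],s["tcp_pos"],s["orientation"]); print(proj(p,[.544,-.198,.142]))
E
```

```text
3.125 [ 0.5531459   0.27931741 -0.33010745  1.6845442   0.09706834  1.19422484
 -1.15004101] [ 0.537671   -0.20415766  0.29114216] [3.14113322e+00 7.92299998e-04 2.21622783e-01]
[243.23301084 174.57383486]
```

View pics/lock1.png

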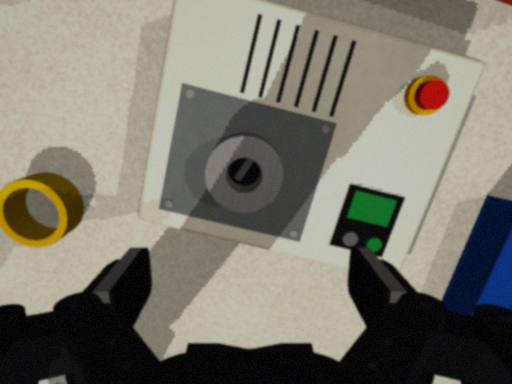

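The wrist view shows the boss around (244,172), dark core in the well with possibly a visible slot; plate screws at (190,94), (325,128), (168,204), (293,234).

```bash
python3 - <<'E'
from h import *
p=snap("wrist"); im=p["img"]
c=cv2.resize(im[120:225,190:300],None,fx=5.4,fy=5.4,interpolation=cv2.INTER_CUBIC); c=np.clip(c.astype(float)*1.6,0,255).astype(np.uint8)
cv2.imwrite("pics/c1.png",cv2.cvtColor(c,cv2.COLOR_RGB2BGR))
X=np.array([atz(p,u,.1)[:2] for u in((190,94),(325,128),(168,204),(293,234))]); print(X)
d=np.array([X[0]-X[2],X[1]-X[3]]); print("x-axis yaw",np.arctan2(d[:,1],d[:,0])); d=np.array([X[0]-X[1],X[2]-X[3]]);print("y-axis yaw-90",np.arctan2(d[:,1],d[:,0])-np.pi/2)
# machine long edges: back edge at top
print([atz(p,u,.1)[:2] for u in((484,62),(400,266),(141,214),(176,0))])
m=r.cut_out("machine",p)
for k in m[:1]:
    print(k["confidence"],k["box"])
print(atz(p,(244,171),.142))
E
```

```text
[[ 0.60127758 -0.13293454]
 [ 0.59873103 -0.26933332]
 [ 0.48667507 -0.12933529]
 [ 0.48254862 -0.26683486]]
x-axis yaw [-0.03139604 -0.02150137]
y-axis yaw-90 [-0.01866767 -0.03000163]
[array([ 0.6904652 , -0.39900468]), array([ 0.47149733, -0.39312663]), array([ 0.46939878, -0.10299904]), array([ 0.67838398, -0.10671903])]
0.65 [135.0, 0.0, 485.1, 271.9]
[ 0.5469479  -0.19887446  0.142     ]
```

View pics/c1.png

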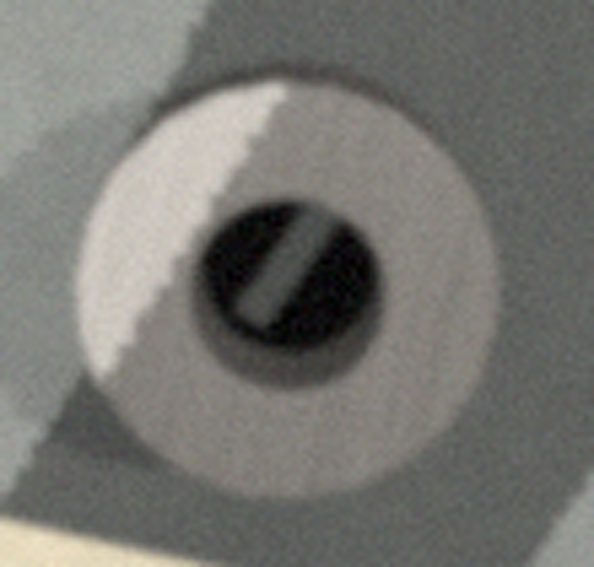

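The crop shows the boss rim centred at crop (288,288), and the slot as a grey stripe from (255,310) to (320,215).

```bash
python3 - <<'E'
from h import *
p=snap("wrist"); g=lambda a,b:(190+a/5.4-.4,120+b/5.4-.4)
a=atz(p,g(253,308),.114);b=atz(p,g(318,212),.114)
print(a,b,np.arctan2(*(b-a)[1::-1]))
print("boss",atz(p,g(288,288),.142),"mouth",atz(p,g(287,294),.142))
# target delta to key look pose
s=p["st"];M=T(s);print(M[:3,:3].T@(np.array([.523,.2,.24])-s["tcp_pos"]))
E
```

```text
[ 0.53419041 -0.19398627  0.114     ] [ 0.55406051 -0.2017812   0.114     ] -0.3738460879853445
boss [ 0.54485587 -0.19870865  0.142     ] mouth [ 0.54382349 -0.19876214  0.142     ]
[ 0.07423693 -0.39884695  0.0509692 ]
```

{"api": "arm_command", "payload": {
  "increments": [
    [1,0.005,-0.035,0,0],
    [1,0.01,-0.052,0,0],
    [1,0.01,-0.052,0,0],
    [1,0.01,-0.052,0,0],
    [1,0.01,-0.052,0.01,0],
    [1,0.01,-0.052,0.01,0],
    [1,0.01,-0.052,0.01,0],
    [1,0.01,-0.052,0.02,0]
  ]
}}

```text
time: 4.32
tcp_pos: [0.5243, 0.2026, 0.2419]
orientation: [3.141, -0.003, 0.219]
ft_force: [0.2, -0.4, 0.1]
finger_gap: 0.085
gripper_force: 0.0
```

{"api": "arm_command", "payload": {
  "increments": [
    [1,0,0,0,0],
    [1,0,0,0,0]
  ]
}}

```text
time: 4.58
tcp_pos: [0.5239, 0.2006, 0.2412]
orientation: [3.141, 0.0, 0.22]
ft_force: [0.6, -0.6, 0.9]
finger_gap: 0.0851
gripper_force: 0.0
```

```bash
python3 - <<'E'
from h import *
p=snap("wrist"); s=p["st"]; print(s["time"],s["joints"],s["tcp_pos"],s["orientation"]); print(proj(p,[.516,.2,.109]))
save(p,"pics/key1.png")
for n in("key_grip","key"):
  for o in r.cut_out(n,p)[:2]:
    q=cv2.minAreaRect(np.argwhere(o["mask"])[:,::-1].astype(np.float32)); print(n,o["confidence"],o["box"],q,[atz(p,x,.109)[:2].round(4) for x in cv2.boxPoints(q)])
E
```

```text
4.575 [-0.00951747  0.3237909  -0.54189104  1.77253842  0.18656725  1.09674973
 -1.9648071 ] [0.52385119 0.2006482  0.24122859] [3.14053092e+00 1.99870045e-04 2.20160283e-01]
[246.99916235 196.04332719]
key_grip 0.57 [232.8, 159.6, 269.4, 222.3] ((250.5, 189.0), (62.0, 29.0), 90.0) [array([0.5463, 0.2162]), array([0.5516, 0.1925]), array([0.4981, 0.1797]), array([0.4925, 0.2047])]
key 0.91 [236.8, 156.6, 267.8, 221.8] ((249.81967163085938, 188.98361206054688), (29.15251350402832, 61.20216751098633), 5.19442892074585) [array([0.4935, 0.2081]), array([0.5473, 0.2146]), array([0.5505, 0.1904]), array([0.4967, 0.1825])]
```

View pics/key1.png

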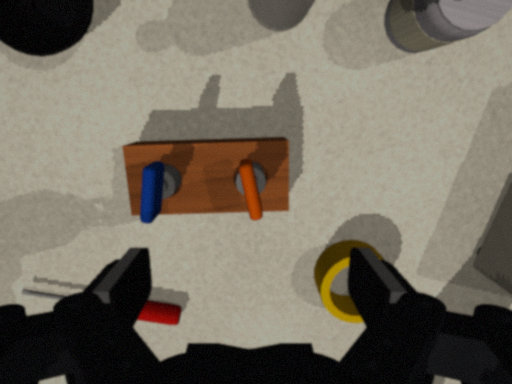

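The orange handle runs from (245,163) to (257,217), in the right-hand hole; blue key at (152,190). Joint 7 calls for grasping with the tool flipped by half a turn, so that the final clockwise turn stays in range.

```bash
cat >> h.py <<'E'
def handle(p,ztop):
    im=cv2.cvtColor(p["img"],cv2.COLOR_RGB2HSV).astype(int)
    m=((im[...,0]>=5)&(im[...,0]<=14)&(im[...,1]>205)&(im[...,2]>120)).astype(np.uint8)
    n,l,s,c=cv2.connectedComponentsWithStats(m); i=1+np.argmax(s[1:,4]); q=cv2.minAreaRect(np.argwhere(l==i)[:,::-1].astype(np.float32))
    b=np.array([atz(p,x,ztop)[:2] for x in cv2.boxPoints(q)]); e=[b[1]-b[0],b[2]-b[1]]; e.sort(key=np.linalg.norm)
    return s[i],q,b.mean(0),np.arctan(e[1][1]/e[1][0]),[np.linalg.norm(x) for x in e]
E
python3 - <<'E'
from h import *
p=snap("wrist"); print(handle(p,.109))
im=cv2.cvtColor(p["img"],cv2.COLOR_RGB2HSV); print(im[165:220:9,240:264:3].tolist())
print([atz(p,u,.045)[:2] for u in((124,145),(287,138),(288,210),(132,215))])
E
```

```text
(array([239, 166,  22,  53, 583], dtype=int32), ((248.90078735351562, 192.36346435546875), (53.58797836303711, 11.612945556640625), 77.19573211669922), array([0.51950561, 0.19829081]), np.float64(0.4392603988319261), [np.float64(0.009831727097824905), np.float64(0.04774208936104142)])
[[[10, 248, 77], [11, 247, 99], [11, 250, 106], [10, 249, 89], [8, 115, 51], [36, 33, 39], [12, 72, 46], [13, 193, 62]], [[11, 242, 139], [12, 253, 168], [11, 246, 166], [11, 255, 145], [10, 219, 93], [16, 38, 73], [12, 17, 73], [40, 11, 67]], [[9, 81, 107], [11, 255, 155], [12, 254, 170], [11, 250, 165], [12, 255, 131], [10, 158, 76], [21, 25, 72], [30, 15, 69]], [[12, 57, 99], [10, 156, 118], [11, 255, 162], [12, 255, 170], [12, 255, 158], [10, 244, 119], [11, 93, 74], [11, 142, 108]], [[12, 190, 114], [12, 192, 118], [12, 255, 135], [12, 245, 173], [11, 250, 168], [11, 255, 145], [10, 255, 95], [13, 204, 104]], [[12, 193, 111], [12, 184, 115], [12, 189, 119], [11, 253, 152], [12, 255, 169], [11, 253, 165], [11, 255, 136], [10, 194, 100]], [[22, 41, 161], [22, 36, 161], [23, 36, 163], [17, 62, 152], [10, 180, 160], [10, 188, 160], [11, 124, 150], [19, 46, 161]]]
[array([0.52486952, 0.33036735]), array([0.56786415, 0.16931071]), array([0.49351781, 0.14930141]), array([0.45146764, 0.31295369])]
```

{"api": "arm_command", "payload": {
  "increments": [
    [1,0,0,0,-10],
    [1,0,0,0,-10],
    [1,0,0,0,-10],
    [1,0,0,0,-10],
    [1,0,0,0,-10],
    [1,0,0,0,-10],
    [1,0,0,0,-10],
    [1,0,0,0,-10]
  ]
}}

```text
time: 5.78
tcp_pos: [0.5239, 0.2008, 0.2416]
orientation: [3.141, 0.001, 1.622]
ft_force: [-0.2, 0.4, -0.8]
finger_gap: 0.0855
gripper_force: 0.0
```

{"api": "arm_command", "payload": {
  "increments": [
    [1,0,0,0,-10],
    [1,0,0,0,-10],
    [1,0,0,0,-10],
    [1,0,0,0,-10],
    [1,0,0,0,-10],
    [1,0,0,0,-10],
    [1,0,0,0,-10],
    [1,0,0,0,-10]
  ]
}}

```text
time: 6.78
tcp_pos: [0.524, 0.2007, 0.2415]
orientation: [-3.141, 0.001, 3.018]
ft_force: [-0.5, -0.1, 0.4]
finger_gap: 0.0856
gripper_force: 0.0
```

{"api": "arm_command", "payload": {
  "increments": [
    [1,0,0,0,-10.5],
    [1,0,0,0,-10.5],
    [1,0,0,0,-10.5],
    [1,0,0,0,0],
    [1,0,0,0,0]
  ]
}}

```text
time: 7.4
tcp_pos: [0.5237, 0.2014, 0.2413]
orientation: [-3.141, 0.0, -2.723]
ft_force: [-0.1, 0.5, 1.0]
finger_gap: 0.0855
gripper_force: 0.0
```

```bash
python3 - <<'E'
from h import *
p=snap("wrist"); s=p["st"]; print(s["joints"],s["tcp_pos"],s["orientation"]); h=handle(p,.109);print(h)
M=T(s); print(M[:3,:3].T@(np.r_[h[2],.095]-s["tcp_pos"]))
save(p,"pics/key2.png")
E
```

```text
[ 0.44906993  0.58913457 -1.27849403  1.7505692   0.59363584  1.25985268
  1.01136013] [0.52369554 0.20141575 0.24133859] [-3.14101229e+00  6.81140054e-05 -2.72287494e+00]
(array([243, 149,  13,  58, 628], dtype=int32), ((248.94329833984375, 177.51589965820312), (57.06242752075195, 11.395349502563477), 88.36341857910156), array([0.51800389, 0.19765151]), np.float64(0.45138423771788516), [np.float64(0.009484613557704118), np.float64(0.04965539788439249)])
[ 0.00674042 -0.00103996  0.14633876]
```

View pics/key2.png

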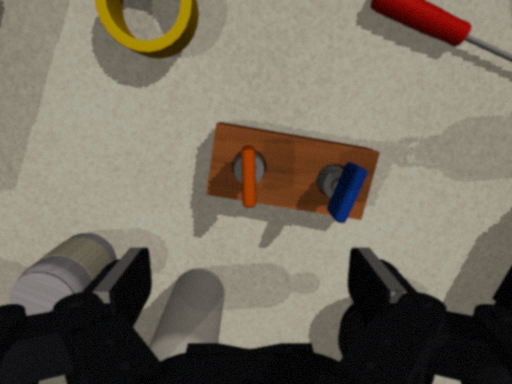

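{"api": "arm_command", "payload": {
  "increments": [
    [1,0.0065,-0.001,0.02,-1.7],
    [1,0,0,0.035,0],
    [1,0,0,0.035,0],
    [1,0,0,0.035,0],
    [1,0,0,0.025,0],
    [1,0,0,0.014,0],
    [1,0,0,0,0],
    [1,0,0,0,0]
  ]
}}

```text
time: 8.45
tcp_pos: [0.5186, 0.1991, 0.0784]
orientation: [3.142, 0.002, -2.69]
ft_force: [0.2, 0.2, 0.4]
finger_gap: 0.0853
gripper_force: 0.0
```

{"api": "arm_command", "payload": {
  "increments": [
    [0.3,0,0,0,0],
    [0,0,0,0,0],
    [0,0,0,0,0],
    [0,0,0,0,0],
    [0,0,0,0,0],
    [0,0,0,0,0]
  ],
  "newtons": 60
}}

```text
time: 9.2
tcp_pos: [0.5181, 0.1985, 0.0775]
orientation: [-3.141, 0.0, -2.689]
ft_force: [0.6, -1.5, 2.6]
finger_gap: 0.011
gripper_force: 58.7
```

{"api": "arm_command", "payload": {
  "increments": [
    [0,0,0,-0.015,0],
    [0,0,0,-0.03,0],
    [0,0,0,-0.04,0],
    [0,0,0,-0.04,0],
    [0,0,0,-0.04,9],
    [0,0,0,-0.035,9.5],
    [0,0,0,0,9.5],
    [0,0,0,0,9.5]
  ]
}}

```text
time: 10.2
tcp_pos: [0.5174, 0.1987, 0.2783]
orientation: [3.141, 0.001, 2.934]
ft_force: [-0.2, 0.2, -2.5]
finger_gap: 0.0108
gripper_force: 58.5
```

{"api": "arm_command", "payload": {
  "increments": [
    [0,0,0,0,9.5],
    [0,0,0,0,0],
    [0,0,0,0,0]
  ]
}}

```text
time: 10.58
tcp_pos: [0.5176, 0.1987, 0.2774]
orientation: [-3.142, -0.0, 2.776]
ft_force: [-0.5, 0.9, -1.5]
finger_gap: 0.011
gripper_force: 58.5
```

```bash
python3 - <<'E'
from h import *
p=snap("wrist"); s=p["st"]; M=T(s); print(s["joints"],s["tcp_pos"],s["orientation"],s["finger_gap"],s["ft_force"])
print(M[:3,:3].T@(np.array([.544,-.199,.28])-s["tcp_pos"])); save(p,"pics/h.png")
E
```

```text
[ 0.39294682  0.44101709 -1.11809845  1.72139558  0.41714773  1.24481446
  0.38016961] [0.51757515 0.19871532 0.27744904] [-3.14158432e+00 -6.01968962e-05  2.77633869e+00] 0.011035330655326574 [-0.45773905  0.91606058 -1.52413945]
[-0.16674008 -0.36204069 -0.00255798]
```

View pics/h.png

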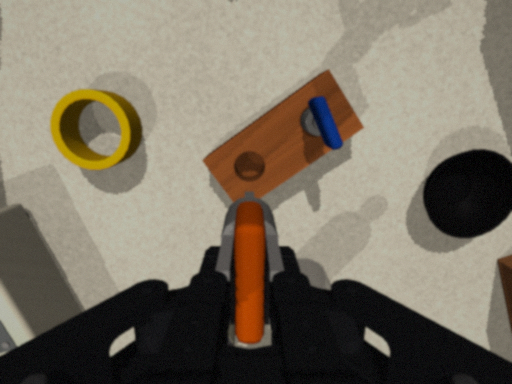

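The key is held, its handle at rows 203–342, column 249, and the stand hole is empty.

```bash
python3 - <<'E'
from h import *
p=snap("wrist"); s=p["st"]; h=handle(p,s["tcp_pos"][2]+.0315); M=T(s)
print(h, M[:3,:3].T@(np.r_[h[2],s["tcp_pos"][2]]-s["tcp_pos"]))
z=s["tcp_pos"][2]+.0315
for u in((249.5,203),(249.5,342)): print(M[:3,:3].T@(atz(p,u,z)-s["tcp_pos"]))
E
```

```text
(array([ 236,  220,   27,  123, 2960], dtype=int32), ((249.0, 281.0), (122.0, 26.0), 90.0), array([0.51672224, 0.19890175]), np.float64(-0.35522202844959283), [np.float64(0.00930704902272158), np.float64(0.051591138135519306)]) [ 9.78827699e-04 -8.02898005e-05  2.58608216e-07]
[ 3.31318673e-02  9.33744094e-05 -3.14910461e-02]
[-0.02480802  0.00012619 -0.03150669]
```

{"api": "arm_command", "payload": {
  "increments": [
    [0,-0.0105,-0.0225,0,0],
    [0,-0.0205,-0.0445,0,0],
    [0,-0.0205,-0.0445,0,0],
    [0,-0.0205,-0.0445,0,0],
    [0,-0.0205,-0.0445,0,0],
    [0,-0.0205,-0.0445,0,0],
    [0,-0.0205,-0.0445,0,0],
    [0,-0.0205,-0.0445,0,0]
  ]
}}

```text
time: 11.68
tcp_pos: [0.5413, -0.1702, 0.2773]
orientation: [3.141, 0.0, 2.774]
ft_force: [-0.8, -0.2, -0.7]
finger_gap: 0.0109
gripper_force: 58.7
```

{"api": "arm_command", "payload": {
  "increments": [
    [0,-0.0127,-0.028,0,0],
    [0,0,0,0,0],
    [0,0,0,0,0],
    [0,0,0,0,0]
  ]
}}

```text
time: 12.18
tcp_pos: [0.5432, -0.1974, 0.2776]
orientation: [3.141, 0.0, 2.777]
ft_force: [0.2, 0.7, -1.4]
finger_gap: 0.0111
gripper_force: 58.7
```

```bash
python3 - <<'E'
from h import *
p=snap("wrist"); s=p["st"]; M=T(s); print(s["joints"],s["tcp_pos"],s["orientation"],s["finger_gap"],s["ft_force"],s["ft_torque"])
save(p,"pics/l2.png"); q=snap("side"); save(q,"pics/s2.png")
print(proj(p,[.544,-.199,.142]))
c=q["img"][30:180,190:390]; c=cv2.resize(c,None,fx=2.6,fy=2.6,interpolation=cv2.INTER_CUBIC)
cv2.imwrite("pics/l2.png",cv2.cvtColor(np.hstack([cv2.resize(p["img"],None,fx=.55,fy=.55,interpolation=cv2.INTER_AREA),cv2.resize(c,(int(211*4/3),211))]),cv2.COLOR_RGB2BGR))
E
```

```text
[ 1.06461551  0.48056083 -1.09486592  1.66962715  0.44488858  1.26763559
  1.08483938] [ 0.54324253 -0.19743167  0.27756193] [3.14132631e+00 1.89136206e-04 2.77653185e+00] 0.011105253927338998 [ 0.18035761  0.67546568 -1.426929  ] [-0.06135438  0.02475919 -0.00535593]
[248.03435283 185.89926364]
```

View pics/l2.png

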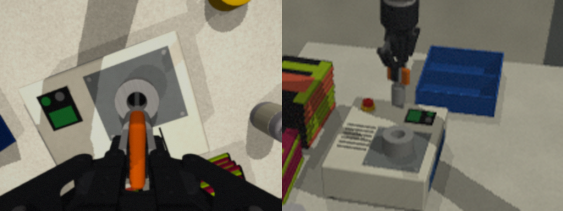

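The lock is in the wrist view around (245,182), in front of the held key. I'll fit the rim circles numerically.

```bash
cat >> h.py <<'E'
def rim(p,c0,span=.008,step=.0005):
    g=cv2.GaussianBlur(cv2.cvtColor(p["img"],cv2.COLOR_RGB2GRAY),(0,0),.8).astype(np.float32)
    f,cx,cy=K(p); M=np.linalg.inv(T(p["st"])@np.array(p["tool_from_camera"])) 
    a=np.radians(np.arange(0,360,3)); best=[]
    def samp(c,rad):
        X=np.c_[c[0]+rad*np.cos(a),c[1]+rad*np.sin(a),np.full(len(a),.142),np.ones(len(a))]@M.T
        uv=np.c_[cx+f*X[:,0]/X[:,2],cy+f*X[:,1]/X[:,2]].astype(np.float32)
        return cv2.remap(g,uv[None,:,0],uv[None,:,1],cv2.INTER_LINEAR)[0],uv[:,1]<float(p.get("vmax",1e9))
    for dx in np.arange(-span,span,step):
        for dy in np.arange(-span,span,step):
            c=(c0[0]+dx,c0[1]+dy); i,k=samp(c,.0172); o,_=samp(c,.0148); i2,_=samp(c,.0345); o2,_=samp(c,.0375)
            best.append((np.clip(i-o,-5,30)[k].mean(),np.clip(i2-o2,-5,30)[k].mean(),c))
    for w in((1,0),(0,1),(1,1)):
        b=max(best,key=lambda t:w[0]*t[0]+w[1]*t[1]); print(w,np.round(b[:2],1),np.round(b[2],4))
E
python3 - <<'E'
from h import *
p=snap("wrist"); p["vmax"]=193; rim(p,(.544,-.199))
s=p["st"]; h=handle(p,s["tcp_pos"][2]+.0315);print(h[2],h[3],s["tcp_pos"])
E
```

```text
(1, 0) [30.  19.5] [ 0.542  -0.1985]
(0, 1) [29.5 26.5] [ 0.545  -0.1985]
(1, 1) [30.  26.4] [ 0.544  -0.1985]
[ 0.53962528 -0.19670562] -0.39460615001708105 [ 0.54328191 -0.19788903  0.27756963]
```

{"api": "arm_command", "payload": {
  "increments": [
    [0,-0.0024,-0.0004,0.02,0],
    [0,0,0,0.025,0],
    [0,0,0,0.015,0],
    [0,0,0,0.005,0],
    [0,0,0,0.005,0],
    [0,0,0,0,0],
    [0,0,0,0,0]
  ]
}}

```text
time: 13.2
tcp_pos: [0.5457, -0.2005, 0.2079]
orientation: [3.142, 0.001, 2.773]
ft_force: [0.4, 0.1, -0.7]
finger_gap: 0.0109
gripper_force: 58.8
```

```bash
python3 - <<'E'
from h import *
p=snap("wrist"); s=p["st"]; print(s["tcp_pos"],s["orientation"],s["ft_force"],s["ft_torque"])
h=handle(p,s["tcp_pos"][2]+.0315);print(h)
q=snap("side"); c=q["img"][85:175,215:335]; a=cv2.resize(c,None,fx=4,fy=4,interpolation=cv2.INTER_CUBIC); b=cv2.resize(p["img"][130:350,150:350],(320,360),interpolation=cv2.INTER_CUBIC)
cv2.imwrite("pics/m.png",cv2.cvtColor(np.hstack([cv2.resize(a,(480,360)),b]),cv2.COLOR_RGB2BGR))
E
```

```text
[ 0.54565384 -0.2004702   0.20793233] [3.14156403e+00 1.23813782e-03 2.77341914e+00] [ 0.37969721  0.1473519  -0.7428069 ] [ 0.03612736 -0.0141953   0.01919143]
(array([ 235,  202,   29,  142, 3537], dtype=int32), ((249.0, 272.5), (141.0, 28.0), 90.0), array([ 0.54176349, -0.1990523 ]), np.float64(-0.35666853933576187), [np.float64(0.009866860825212119), np.float64(0.05882627430442767)])
```

View pics/m.png

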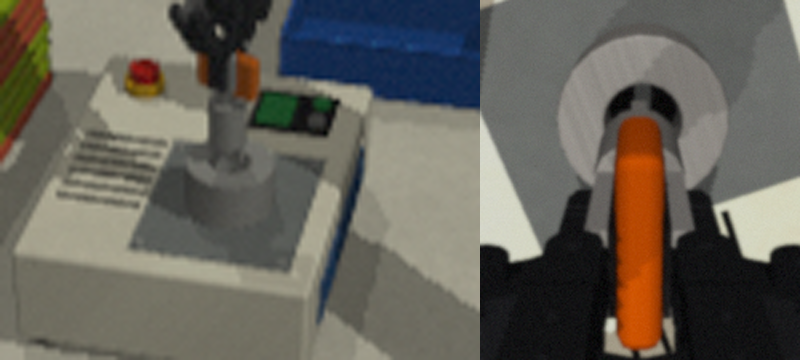

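The key stands just over the mouth with the slot visible in line with the handle (crop column 643 against 640). A small shift is needed, then I'll lower it slowly.

{"api": "arm_command", "payload": {
  "increments": [
    [0,0.0012,0.0011,0,0],
    [0,0,0,0.004,0],
    [0,0,0,0.004,0],
    [0,0,0,0.003,0],
    [0,0,0,0.002,0],
    [0,0,0,0,0]
  ]
}}

```text
time: 14.05
tcp_pos: [0.5441, -0.1989, 0.1938]
orientation: [3.142, -0.001, 2.774]
ft_force: [-1.0, 2.0, -2.8]
finger_gap: 0.0113
gripper_force: 58.7
```

```bash
python3 - <<'E'
from h import *
s=r.state(); print(s["tcp_pos"],s["orientation"],s["ft_force"],s["ft_torque"],s["joints"])
E
```

```text
[ 0.54407752 -0.19889517  0.19376781] [ 3.14155704e+00 -1.22629053e-03  2.77354428e+00] [-1.0092222   2.02897613 -2.8174762 ] [ 0.26734548  0.34168858 -0.01154491] [ 1.01914891  0.55802983 -1.03540105  1.76742772  0.5281857   1.12658095
  1.01505658]
```

{"api": "arm_command", "payload": {
  "increments": [
    [0,0,0,0.003,0],
    [0,0,0,0.003,0],
    [0,0,0,0,0]
  ]
}}

```text
time: 14.42
tcp_pos: [0.5438, -0.1984, 0.1877]
orientation: [3.141, -0.002, 2.774]
ft_force: [-3.1, 3.3, -0.8]
finger_gap: 0.0111
gripper_force: 58.9
```

```bash
python3 - <<'E'
from h import *
s=r.state(); print(s["tcp_pos"],s["ft_force"],s["ft_torque"])
E
```

```text
[ 0.54382468 -0.19843797  0.18774737] [-3.08698315  3.33918205 -0.76441937] [ 0.697534    0.97994267 -0.0107938 ]
```

{"api": "arm_command", "payload": {
  "increments": [
    [0,0.0008,0.0003,0,0],
    [0,0,0,0.003,0],
    [0,0,0,0.003,0],
    [0,0,0,0,0]
  ]
}}

```text
time: 14.92
tcp_pos: [0.5437, -0.1984, 0.182]
orientation: [3.142, -0.001, 2.774]
ft_force: [-4.4, 1.4, -2.0]
finger_gap: 0.0112
gripper_force: 59.0
```

```bash
python3 - <<'E'
from h import *
s=r.state(); print(s["tcp_pos"],s["ft_force"],s["ft_torque"])
E
```

```text
[ 0.54366765 -0.19839183  0.1819669 ] [-4.35614363  1.41651799 -1.95451236] [0.60094354 0.93367698 0.01586691]
```

{"api": "arm_command", "payload": {
  "increments": [
    [0,0.001,0,0,0],
    [0,0,0,0.002,0],
    [0,0,0,0.002,0],
    [0,0,0,0.001,0],
    [0,0,0,0,0]
  ]
}}

```text
time: 15.55
tcp_pos: [0.5433, -0.1983, 0.1773]
orientation: [3.141, 0.001, 2.773]
ft_force: [-1.8, 1.1, -1.7]
finger_gap: 0.0113
gripper_force: 58.9
```

```bash
python3 - <<'E'
from h import *
s=r.state(); print(s["tcp_pos"],s["ft_force"],s["ft_torque"])
E
```

```text
[ 0.54333111 -0.19832492  0.17729606] [-1.84039874  1.08878057 -1.66871737] [0.21862564 0.18897808 0.04796868]
```

{"api": "arm_command", "payload": {
  "increments": [
    [0,0,0,0.002,0],
    [0,0,0,0.0015,0],
    [0,0,0,0,0]
  ]
}}

```text
time: 15.92
tcp_pos: [0.5432, -0.1983, 0.1737]
orientation: [-3.142, 0.001, 2.773]
ft_force: [-0.2, -0.4, -2.1]
finger_gap: 0.0111
gripper_force: 58.9
```

```bash
python3 - <<'E'
from h import *
s=r.state(); print(s["tcp_pos"],s["ft_force"],s["ft_torque"])
E
```

```text
[ 0.54316885 -0.19832246  0.1736823 ] [-0.19055606 -0.35651569 -2.10617039] [0.08935345 0.01160714 0.00948063]
```

{"api": "arm_command", "payload": {
  "increments": [
    [0,0,0,0.003,0],
    [0,0,0,0.002,0],
    [0,0,0,0.001,0],
    [0,0,0,0,0]
  ]
}}

```text
time: 16.42
tcp_pos: [0.543, -0.1982, 0.1677]
orientation: [-3.142, 0.0, 2.773]
ft_force: [-0.1, 0.3, -2.4]
finger_gap: 0.011
gripper_force: 58.8
```

```bash
python3 - <<'E'
from h import *
s=r.state(); print(s["tcp_pos"],s["ft_force"],s["ft_torque"])
E
```

```text
[ 0.54296819 -0.19821705  0.16772898] [-0.11255409  0.29800948 -2.40093648] [-0.00931523 -0.01912813 -0.00051268]
```

{"api": "arm_command", "payload": {
  "increments": [
    [0,0,0,0.001,0],
    [0,0,0,0.001,0],
    [0,0,0,0,0]
  ]
}}

```text
time: 16.8
tcp_pos: [0.5432, -0.1981, 0.1665]
orientation: [-3.141, 0.001, 2.774]
ft_force: [-1.4, 0.3, 4.6]
finger_gap: 0.0114
gripper_force: 59.6
```

{"api": "arm_command", "payload": {
  "increments": [
    [0,0,0,0,3],
    [0,0,0,0,5],
    [0,0,0,0,5],
    [0,0,0,0,5],
    [0,0,0,0,5],
    [0,0,0,0,5],
    [0,0,0,0,2],
    [0,0,0,0,0]
  ]
}}

```text
time: 17.8
tcp_pos: [0.5433, -0.1981, 0.1665]
orientation: [3.141, 0.001, 2.251]
ft_force: [-2.0, 0.5, 5.6]
finger_gap: 0.0113
gripper_force: 60.0
```

```bash
python3 - <<'E'
from h import *
s=r.state(); print(s["tcp_pos"],s["orientation"],s["ft_force"],s["ft_torque"],s["joints"])
E
```

```text
[ 0.54332615 -0.198108    0.1664721 ] [3.14137609e+00 1.06392275e-03 2.25058299e+00] [-1.98294916  0.523227    5.62428998] [-0.009693    0.38396572  0.03723336] [ 0.92876009  0.5301766  -0.8888442   1.80251002  0.47429545  1.03680973
  0.53761695]
```

{"api": "arm_command", "payload": {
  "increments": [
    [0,0,0,0,4],
    [0,0,0,0,6],
    [0,0,0,0,6],
    [0,0,0,0,6],
    [0,0,0,0,6],
    [0,0,0,0,5],
    [0,0,0,0,3],
    [0,0,0,0,0]
  ]
}}

```text
time: 18.8
tcp_pos: [0.5431, -0.1983, 0.1664]
orientation: [3.141, 0.001, 1.622]
ft_force: [-3.3, -0.2, 6.4]
finger_gap: 0.0109
gripper_force: 60.1
```

```bash
python3 - <<'E'
from h import *
s=r.state(); print(s["tcp_pos"],s["orientation"],s["ft_force"],s["ft_torque"])
p=snap("wrist"); save(p,"pics/e.png")
# plate/machine edge directions in world at z=.1
g=cv2.cvtColor(p["img"],cv2.COLOR_RGB2GRAY); l=cv2.createLineSegmentDetector().detect(g)[0][:,0]
for a in sorted(l,key=lambda a:-np.hypot(a[2]-a[0],a[3]-a[1]))[:14]:
    A,B=atz(p,a[:2],.1),atz(p,a[2:],.1); t=np.arctan2(*(B-A)[1::-1]); t=(t+np.pi/4)%(np.pi/2)-np.pi/4; print(a.round(),A[:2].round(3),B[:2].round(3),t.round(3))
E
```

```text
[ 0.54309106 -0.19830175  0.16644216] [3.14136787e+00 9.18591098e-04 1.62211353e+00] [-3.2613932  -0.18646024  6.35119948] [-0.06286412  0.53189567  0.01865856]
[446. 323. 511.  79.] [ 0.694 -0.279] [ 0.697 -0.108] -0.017
[508.  72. 282.  52.] [ 0.694 -0.104] [ 0.558 -0.101] -0.028
[151.  78. 364.  95.] [ 0.481 -0.119] [ 0.61  -0.122] -0.024
[365.  97. 336. 277.] [ 0.611 -0.123] [ 0.608 -0.245] -0.023
[ -1. 356. 152. 275.] [ 0.36  -0.325] [ 0.478 -0.25 ] 0.562
[282.  52. 127.  40.] [ 0.558 -0.101] [ 0.468 -0.099] -0.023
[124. 231.   0. 155.] [ 0.46  -0.218] [ 0.384 -0.17 ] -0.565
[150. 212. 149.  79.] [ 0.478 -0.204] [ 0.48 -0.12] -0.023
[384.  57. 507.  68.] [ 0.619 -0.1  ] [ 0.692 -0.102] -0.026
[ 31.  53. 120. 117.] [ 0.411 -0.109] [ 0.461 -0.143] -0.597
[127.  36. 232.  45.] [ 0.468 -0.097] [ 0.529 -0.098] -0.025
[352. 211. 457. 219.] [ 0.612 -0.196] [ 0.683 -0.198] -0.025
[359. 185. 464. 193.] [ 0.615 -0.178] [ 0.684 -0.18 ] -0.023
[463. 199. 358. 191.] [ 0.685 -0.184] [ 0.615 -0.182] -0.024
```

{"api": "arm_command", "payload": {
  "increments": [
    [0,0,0,0,2],
    [0,0,0,0,1.5],
    [0,0,0,0,0.9],
    [0,0,0,0,0],
    [0,0,0,0,0]
  ]
}}

```text
time: 19.48
tcp_pos: [0.5431, -0.1983, 0.1664]
orientation: [3.141, 0.001, 1.546]
ft_force: [-1.6, -0.2, 7.2]
finger_gap: 0.0112
gripper_force: 60.1
```

```bash
python3 - <<'E'
from h import *
s=r.state(); print(s["tcp_pos"],s["orientation"],s["ft_force"],s["ft_torque"])
E
```

```text
[ 0.54306935 -0.198331    0.16644019] [3.14134162e+00 7.62595311e-04 1.54569447e+00] [-1.59155718 -0.2148001   7.22326995] [-0.05868861  0.55035227  0.06716283]
```

{"api": "arm_command", "payload": {
  "increments": [
    [0.2,0,0,0,0],
    [0.4,0,0,0,0],
    [0.6,0,0,0,0],
    [0.6,0,0,0,0],
    [0.6,0,0,0,0]
  ]
}}

```text
time: 20.1
tcp_pos: [0.543, -0.1981, 0.1658]
orientation: [3.142, -0.0, 1.545]
ft_force: [-0.2, 0.2, 1.2]
finger_gap: 0.0512
gripper_force: 0.0
```

{"api": "arm_command", "payload": {
  "increments": [
    [0.6,0,0,-0.01,0],
    [0.6,0,0,-0.02,0],
    [0.6,0,0,-0.03,0],
    [0.6,0,0,-0.04,0],
    [0.6,0,0,-0.03,0],
    [0.6,0,0,0,0],
    [0.6,0,0,0,0]
  ]
}}

```text
time: 20.98
tcp_pos: [0.5426, -0.1981, 0.2959]
orientation: [-3.141, 0.0, 1.545]
ft_force: [-0.6, -0.2, -0.3]
finger_gap: 0.0512
gripper_force: 0.0
```

```bash
python3 - <<'E'
from h import *
p=snap("wrist"); save(p,"pics/f.png"); print(p["st"]["tcp_pos"],p["st"]["finger_gap"]); print(handle(p,.198)); print(handle(p,.206)[2:])
E
```

```text
[ 0.54257208 -0.19808332  0.2959193 ] 0.051247428918107595
(array([242, 164,  15,  65, 831], dtype=int32), ((249.4138641357422, 195.93557739257812), (64.0640640258789, 13.84659194946289), 88.91908264160156), array([ 0.54355034, -0.1982641 ]), np.float64(1.5690294751037583), [np.float64(0.010209651225405153), np.float64(0.05035825202061085)])
(array([ 0.54360327, -0.19603039]), np.float64(1.5690294751037595), [np.float64(0.009870898501440356), np.float64(0.048687382500246)])
```

View pics/f.png

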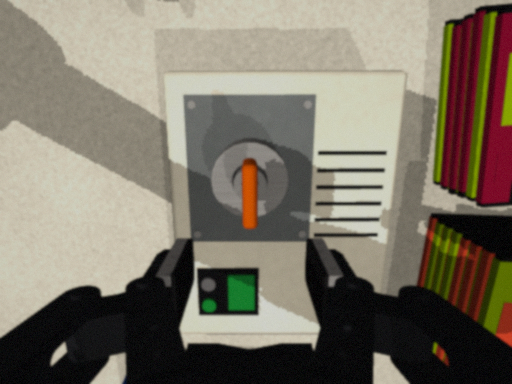

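The key stands upright and released at (249,195), its handle parallel to the machine's long side (0.02 rad off at most).

```bash
python3 -c "
from cell import r
print(r.sign_off())"
```

```text
the job is handed in; nothing more can be done
None
```

The orange key is fully home in the lock, turned clockwise until its handle is square across (within about 0.02 rad), upright and released, and the job is handed in; the wrist camera showed the slot, so I lined the key up by eye, it dropped in directly, and I did not do the back-and-forth feeling turn.

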